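Push the tray's bookend along its rail until it clicks into the catch

ROBOT

A 6-joint arm with a two-finger parallel gripper is mounted at the origin on the work surface; the furniture and walls round the work are solid. World frame = base frame: x ahead of the robot, y to its left, z up, the work surface at z = 0. Lengths are in m, angles in rad, forces in N, time in s.
With the tool pointing down it reaches from about 0.325 to 0.775 m from the base axis. Payload 5.5 kg.
Tool frame: the origin (TCP) lies at the very end of the fingers, on their centre line; the grasp point (between the pads) lies 19 mm behind it; z points along the fingers, y is the line along which they close (so a half turn about z gives the same grasp; the last joint's range is limited). The gripper opens to 88 mm and grips with 3 to 60 N. Pads are 20 mm wide; open, the fingers measure 115 mm over their backs; the gripper's body (75 mm by 178 mm) begins 61 mm behind the grasp point.
Start: joints at [-0.057, 0.091, 1.231, -0, 1.82, -0.057], TCP at [0.6, -0, 0.223] pointing down, gripper open.
Joint ranges: [-2.87, 2.87], [-0.86, 2.18], [0.17, 2.46], [-1.51, 4.65], [0.06, 2.69], [-2.65, 2.65]. Speed limits (rad/s): [2.57, 2.57, 3.01, 3.14, 3.14, 3.14].

INTERFACE

Orientations are given as [roll, pitch, yaw] about the fixed x, y, z axes, in that order (R = Rz(yaw) Ry(pitch) Rx(roll)).
In Python, from workcell import bot, viewer gives the robot as it stands.
- The arm moves only by the tool send_rows, never from a script. Its argument "increments" is a list of rows, each an object of numbers: "x", "y", "z": the shift along the tool's x, y, z in m; "wx", "wy", "wz": the turn, a rotation vector about the tool's x, y, z in rad. A call has 1 to 20 rows; each row shifts and turns the commanded pose from where the row before left it, along the tool's axes as they then stand; what a row does not reach is not made up. A row lasts 1/10 s, in which the tool goes at most 50 mm and 8.59 degrees, less where a joint would pass 70% of its speed; a pose out of reach is approached as far as the arm can. A call with a gripper value outside its range is refused whole. "fingers" is the opening, from -1 (shut) to 1 (fully open), so that 0 is half open, set as the call begins (left out, the last holds). The fingers move at their own pace and stop on an object; "force" is the grip in N (left out, the last holds). Time passes only in rows, so rows that do not move let the fingers close. It gives the time, the measured TCP pose, the force, the opening and the grip force at its end, in the units of the state.
- bot.read_state(): the state, without advancing time (a new reading comes with each control period).
- viewer.snapshot(name): name is "scene" or "side" or "wrist"; returns a dict with "pixels" (480x640x3 uint8, red, green, blue), "range_z" (480x640 float32, m along the optical axis (not along the pixel's ray), 0 where there is no reading), "mtx" (3x3 intrinsics, pixels), "dist_coeffs" ([k1, k2, p1, p2, k3] as OpenCV has them; the pictures are not rectified), "pose" (4x4, takes a point from camera to world coordinates); the wrist camera has in their place "mount" (4x4, takes a point from camera to tool coordinates, whose origin is the TCP and whose axes are the flange's). Camera axes: x right, y up, looking along -z (the intrinsics and any distortion apply to the point x, -y, -z); pixel columns grow to the right and rows downward; lengths in m; the calibration is good to about 2 mm. A picture is of the moment at which its call begins: read the wrist's pose just before it.
- bot.hand_in(): hands the job in; it is judged then, once.
The state is a dict: "t": time; "joints": joint angles; "qvel": joint speeds; "effort": joint torques, N m; "tcp_pos": TCP position; "tool_rot": TCP orientation; "contact_force": force on the tool from outside, world axes, zero at the start; "wrist_torque": the same for the moment, N m; "opening": opening from 0.0 (shut) to 1.0 (fully open); "gripper_force": force on a finger pad.
Only numpy, scipy, OpenCV 4.12 (cv2) and the standard library are available. Lean on these libraries where they do the work, as an engineer would, in place of code of your own. Each camera call takes 0.05 s, during which the arm holds its last target. There are 200 camera calls.

TASK

Close up the row in the spice tray: with a fingertip or the outside of closed fingers, push the blue bookend by its flat outer face along the rail towards the jars, until its red-knobbed spring pin rides up over the green catch and drops into the catch's pocket; stop there without pressing hard on against the catch's stop, and take the hand away. Only push: do not pinch or grip the bookend, and do not touch its runner or the red knob. Leave the jars standing where they are and everything else on the table alone.

Things in the scene. Friction and masses are not known exactly. Their poses are not given: they have to be found in the camera images.
- rack: Wooden spice tray fixed to the table, 112 x 350 mm, floor 12 mm thick, aluminium rail (16 mm wide, 30 mm high) along the side nearest the robot (centre line x = -72 mm). Origin under the tray's middle, on the table. y axis along the rail: +y is the way to push, towards the jars; x axis away from the robot. 34 mm high end wall at the +y end, the other end (y = -175 mm) open.
- push_face (a point): Centre of the blue outer face of the bookend's upright plate; the face looks along the tray's -y, away from the jars. It is 110 mm wide across the tray and 62 mm high, from 18 to 80 mm above the table; this point is 49 mm up. The plate is 10 mm thick (5 mm blue sheet, bookend_c4 in the rules, and 5 mm cork lining on the jars' side, bookend_c5).
- bookend (a joint): Position of the bookend along the rail in m, growing along the tray's +y; 0 = face at y = -150 mm of the tray, at most 0.22. It slides with 1 to 2 N, takes about 3 to 6 N on the catch's ramp, the force falls to nothing as the pin snaps into the pocket, then rises at once against the catch's firm stop about 2 mm beyond.
- pin (a joint): Lift of the bookend's spring pin in m: 0 when fully down (also while sliding on the plain rail), about 0.006 to 0.007 on the crest of the catch, back to 0 in the pocket. The pin moves by itself.
- pin_knob (a point): Top centre of the red knob (20 mm across) of the spring pin, 5 mm ahead of the push face along the tray's +y. It stands on the blue runner (bookend_c0 to c3 in the rules), which straddles the rail: 30 mm along the rail by 30 mm across, up to 55 mm above the table (61 mm with a steel collar), in line with the plate, its robot-side end.
- catch: Green catch, 10 x 40 mm, fixed on the rail's top, each time elsewhere along it. Origin on the rail's top where the seated pin stands; axes as the tray's. Along +y: ramp from -26 to -8 mm, 7 mm high; steep drop into the pocket at 0; upright stop, 13 mm high, from +6 mm, that the pin does not pass. From 5 mm short of the pocket the spring draws the bookend in. The seated pin has 2 mm of play either way.
- pot: Small round pot with a red lid, 58 mm across, 50 mm high, standing loose in the tray: the jar nearest to the bookend, about 15 mm beyond the bookend's plate when this is in the catch. Origin at its underside's centre, z up.
- salt: Salt shaker, grey top, 44 mm across, 90 mm high, loose in the tray behind the pot. Origin at its underside's centre.
- spice: Spice jar, yellow lid, 45 mm across, 100 mm high, loose in the tray behind the pot. Origin at its underside's centre.
- mill: Dark wooden pepper mill, 58 mm across, 170 mm high, bystander. Origin at its underside's centre.
- cup: White foam cup with straw, 87 mm across, 183 mm high, bystander. Origin at its underside's centre.
- lime: Green lime, 53 x 46 x 48 mm, bystander. Origin at its underside's centre.
Mind the look-alikes: they are no part of the job. What is shaped like the pot but purple is not meant.

How it is judged:
By the outcome, as a careful person would: the job done as asked, in the order asked, and still so for the second after the job is handed in, with the robot touching nothing.
It also fails if it takes over 48 s, if anything falls off the work surface, if the arm or the gripper's body presses on something with over 40 N, if the wrist force passes 120 N, or if a joint passes its speed limit or range.

## Working session

There is one attempt and no reset: what is moved stays moved. The work goes in short steps, Python scripts to look and compute and a tool call to move; the robot and the scene stay as the last step left them, time stands still between calls to the robot, and variables do not carry over. Pictures are saved under pics/ and viewed, at most 10 in all, crops included, and the job is handed in when it is done.

Besides the shell and the picture viewer there is one more tool, called after "Call:" as a command line: name --argument value ..., lists and objects as JSON in quotes. send_rows: Moves the arm, as the interface text tells. Its arguments: {"type":"object","properties":{"increments":{"type":"array","items":{"type":"object","properties":{"x":{"type":"number"},"y":{"type":"number"},"z":{"type":"number"},"wx":{"type":"number"},"wy":{"type":"number"},"wz":{"type":"number"}}}},"fingers":{"type":"number"},"force":{"type":"number"}},"required":["increments"]}

```bash
mkdir -p pics
cat > h.py <<'E'
import numpy as np, cv2, pickle
from workcell import bot, viewer
def snap(n):
    s=bot.read_state(); d=viewer.snapshot(n); d['s']=s
    if 'pose' not in d:
        from scipy.spatial.transform import Rotation as R
        T=np.eye(4); T[:3,:3]=R.from_euler('xyz',s['tool_rot']).as_matrix(); T[:3,3]=s['tcp_pos']; d['pose']=T@np.array(d['mount'])
    return d
def rays(d,px):
    u=cv2.undistortPoints(np.array(px,float).reshape(-1,1,2),np.array(d['mtx']),np.array(d['dist_coeffs'])).reshape(-1,2)
    return np.c_[u[:,0],-u[:,1],-np.ones(len(u))]
def world(d,px):  # by depth
    r=rays(d,px); p=np.array(px).astype(int); z=d['range_z'][p[:,1],p[:,0]]
    P=np.array(d['pose']); return (r*z[:,None])@P[:3,:3].T+P[:3,3]
def onplane(d,px,h):
    P=np.array(d['pose']); v=rays(d,px)@P[:3,:3].T; o=P[:3,3]; return o+v*((h-o[2])/v[:,2])[:,None]
E
python3 - <<'E'
from h import *
a=snap('scene');b=snap('side')
pickle.dump((a,b),open('s0.pkl','wb'))
for d,n in((a,'scene'),(b,'side')):
    cv2.imwrite(f'pics/{n}0.png',d['pixels'][...,::-1]); print(np.round(d['pose'],3).tolist())
s=a['s'];print(s['t'],s['tcp_pos'],s['tool_rot'],s['contact_force'])
E
```

```text
[[0.51, 0.518, -0.687, -0.36], [-0.86, 0.289, -0.42, -0.402], [-0.019, 0.805, 0.593, 0.725], [0.0, 0.0, 0.0, 1.0]]
[[0.896, 0.223, -0.385, 0.063], [-0.445, 0.446, -0.777, -0.637], [-0.001, 0.867, 0.499, 0.518], [0.0, 0.0, 0.0, 1.0]]
0.0 [ 5.99705189e-01 -7.82591387e-07  2.21522699e-01] [-3.13966962e+00 -1.10009659e-04  1.57078915e+00] [-0.19106252 -0.68057187  0.24976498]
```

View pics/scene0.png

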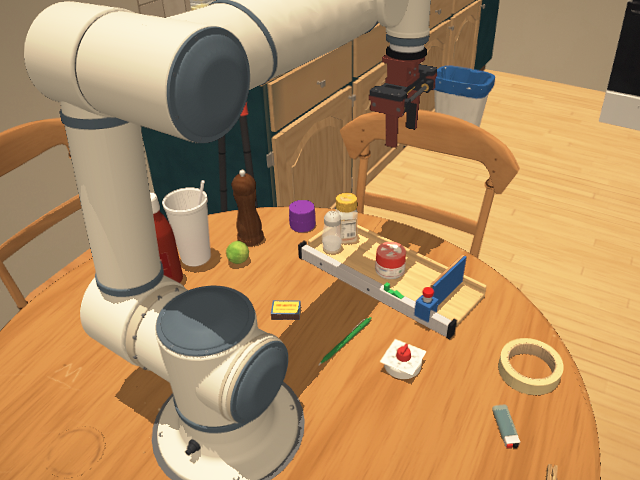

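View pics/side0.png

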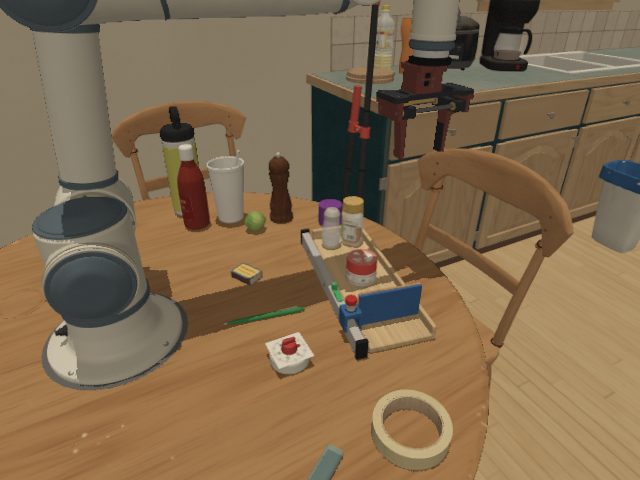

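The scene view shows the blue plate at (448,285), its red knob at (428,294), the green catch at (393,290), the red-lidded pot at (391,258), and the rail running from (301,250) to (452,327). In the side view the plate is at (390,306), the knob at (351,299) and the catch at (338,293).

Possible confusions, with scene pixels:
- **Blue:** bookend (448,285) or bin (466,82).
- **Red:** knob (428,294), cherry (404,352) or pot lid (391,250).
- **Green:** catch (393,290), pen (347,340) or lime (237,253).
- **Pot shape:** red pot (391,258) or purple one (302,215).

I choose the blue plate on the rail.

Run:
```python
from h import *
a,b=pickle.load(open('s0.pkl','rb'))
W=[]
def comp(d,lo,hi,seed):
    hsv=cv2.cvtColor(d['pixels'],cv2.COLOR_RGB2HSV); m=cv2.inRange(hsv,lo,hi)
    n,l,st,c=cv2.connectedComponentsWithStats(m)
    ys,xs=np.nonzero(l>0); k=np.argmin((xs-seed[0])**2+(ys-seed[1])**2); i=l[ys[k],xs[k]]
    ys,xs=np.nonzero(l==i); return np.c_[xs,ys]
for d,n,sb,sr,sg in((a,'scene',(455,280),(428,292),(390,287)),(b,'side',(390,306),(351,298),(338,293))):
    for nm,lo,hi,sd in(('blue',(105,120,40),(125,255,255),sb),('red',(0,150,90),(8,255,255),sr),('green',(45,100,60),(80,255,255),sg)):
        p=comp(d,lo,hi,sd); w=world(d,p)
        print(n,nm,len(p),'bbox',p.min(0),p.max(0),'med',np.round(np.median(w,0),4),'p2',np.round(np.percentile(w,3,0),4),'p98',np.round(np.percentile(w,97,0),4))
        if nm=='blue': 
            q=w[(w[:,2]>.064)&(w[:,2]<.085)] if n=='scene' else w[w[:,2]>.025]
            if n=='side':
                # plate plane via robust fit on xy
                vx,vy,x0,y0=cv2.fitLine(q[:,:2].astype(np.float32),cv2.DIST_HUBER,0,.001,.001).ravel(); print('plate dir',vx,vy,x0,y0,np.degrees(np.arctan2(vy,vx)))
    # rail end caps: black; rail top white line
    al=[]
# rail: grey/white, points with height about .03
for d,n in((a,'scene'),(b,'side')):
    ys,xs=np.mgrid[200:345,295:460]; p=np.c_[xs.ravel(),ys.ravel()]; w=world(d,p)
    s=cv2.cvtColor(d['pixels'],cv2.COLOR_RGB2HSV)[p[:,1],p[:,0],1]
    k=(s<50)&(abs(w[:,2]-.030)<.003)&(w[:,0]<.75); q=w[k]
    f=cv2.fitLine(q[:,:2].astype(np.float32),cv2.DIST_HUBER,0,.001,.001).ravel(); t=(q[:,:2]-f[2:])@f[:2]
    print(n,'rail',k.sum(),f,np.degrees(np.arctan2(f[1],f[0])),'ends',f[2:]+f[:2]*np.percentile(t,1),f[2:]+f[:2]*np.percentile(t,99))
c=b['pixels'][220:370,280:450,::-1]; cv2.imwrite('pics/crop.png',cv2.resize(c,None,fx=4,fy=4,interpolation=cv2.INTER_CUBIC))
```

```text
scene blue 1015 bbox [415 256] [465 321] med [ 0.3945 -0.1865  0.0506] p2 [ 0.3357 -0.1989  0.0217] p98 [ 0.4636 -0.1614  0.0791]
scene red 96 bbox [423 287] [433 297] med [ 0.3492 -0.1743  0.0747] p2 [ 0.3425 -0.1813  0.0677] p98 [ 0.3592 -0.1659  0.078 ]
scene green 117 bbox [384 282] [403 298] med [ 0.3649 -0.1007  0.0321] p2 [ 0.3587 -0.1225  0.0289] p98 [ 0.3723 -0.0857  0.0427]
side blue 1985 bbox [340 285] [421 331] med [ 0.4086 -0.1878  0.0522] p2 [ 0.3373 -0.1988  0.0229] p98 [ 0.4677 -0.1729  0.0802]
plate dir 0.9842411 -0.17683166 0.43012968 -0.19169801 -10.185266
side red 103 bbox [345 295] [356 305] med [ 0.3509 -0.1768  0.0771] p2 [ 0.3436 -0.1819  0.0699] p98 [ 0.3597 -0.1669  0.0795]
side green 96 bbox [332 282] [342 300] med [ 0.3659 -0.1037  0.0357] p2 [ 0.3596 -0.1211  0.0314] p98 [ 0.372  -0.087   0.0445]
scene rail 479 [ 0.18679957  0.98239803  0.37547588 -0.04611766] 79.233925 ends [ 0.34037122 -0.23073668] [0.40708153 0.12009969]
side rail 839 [ 0.17720695  0.9841736   0.36905405 -0.08726865] 79.792885 ends [ 0.34396726 -0.22659591] [0.40637868 0.12002524]
```

View pics/crop.png

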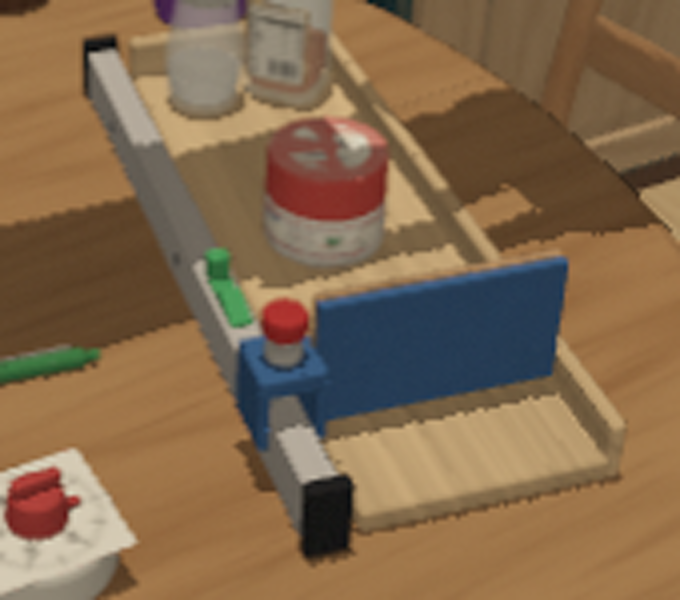

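The crop confirms the choice: the blue upright carries the red-knobbed runner on the rail, with the green catch and red pot ahead of it. The tray is turned about -10.2°, and the pin has about 76 mm to travel. Next I approach behind the face with the fingers closed.

Call:
send_rows --increments '[{"wz": 0.089}, {"wz": 0.089}, {"x": -0.0192, "y": -0.0111}, {"x": -0.0192, "y": -0.0111}, {"x": -0.0192, "y": -0.0111}, {"x": -0.0192, "y": -0.0111}, {"x": -0.0192, "y": -0.0111}, {"x": -0.0192, "y": -0.0111}, {"x": -0.0192, "y": -0.0111}, {"x": -0.0192, "y": -0.0111}, {"x": -0.0192, "y": -0.0111}, {"x": -0.0192, "y": -0.0111}, {"x": -0.0192, "y": -0.0111}, {"x": -0.0192, "y": -0.0111}, {"x": -0.0192, "y": -0.0111}, {"x": -0.0192, "y": -0.0111}, {"z": 0.02}, {"z": 0.02}, {"z": 0.02}, {}]' --fingers -1 --force 10

```text
schema error: expected keys x, y, z, wx, wy, wz
```

```bash
cat > m.py <<'E'
from h import *
import sys
e=np.array([.177,.984]);n=np.array([.984,-.177])
s=bot.read_state();p=s['tcp_pos'];f=s['contact_force']
print('t',round(s['t'],2),'tcp',np.round(p,4),'rot',np.round(s['tool_rot'],3),'front s',round(e@p[:2]+.010,4),'n',round(n@p[:2],4),'F push',round(float(-e@f[:2]),2),np.round(f,2),'open',round(float(s['opening']),3))
E
python3 m.py
python3 - <<'E'
from h import *
for n in('wrist',):
    d=snap(n); cv2.imwrite(f'pics/{n}1.png',d['pixels'][...,::-1]); pickle.dump(d,open('w1.pkl','wb'))
E
```

```text
t 0.1 tcp [0.5997 0.     0.2216] rot [-3.14  -0.     1.571] front s 0.1162 n 0.5901 F push 0.31 [-0.02 -0.31 -0.38] open 1.0
```

View pics/wrist1.png

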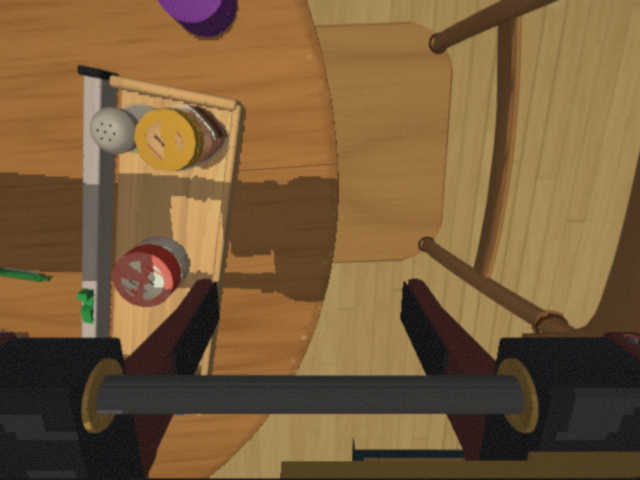

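The rows were refused because all six keys are needed, so nothing moved. The wrist view from the start pose shows the jars at (115,130) and (168,140), the pot at (147,275) and the catch at (86,306).

Call:
send_rows --increments '[{"x": 0, "y": 0, "z": 0, "wx": 0, "wy": 0, "wz": 0.089}, {"x": 0, "y": 0, "z": 0, "wx": 0, "wy": 0, "wz": 0.089}, {"x": -0.0192, "y": -0.0111, "z": 0, "wx": 0, "wy": 0, "wz": 0}, {"x": -0.0192, "y": -0.0111, "z": 0, "wx": 0, "wy": 0, "wz": 0}, {"x": -0.0192, "y": -0.0111, "z": 0, "wx": 0, "wy": 0, "wz": 0}, {"x": -0.0192, "y": -0.0111, "z": 0, "wx": 0, "wy": 0, "wz": 0}, {"x": -0.0192, "y": -0.0111, "z": 0, "wx": 0, "wy": 0, "wz": 0}, {"x": -0.0192, "y": -0.0111, "z": 0, "wx": 0, "wy": 0, "wz": 0}, {"x": -0.0192, "y": -0.0111, "z": 0, "wx": 0, "wy": 0, "wz": 0}, {"x": -0.0192, "y": -0.0111, "z": 0, "wx": 0, "wy": 0, "wz": 0}, {"x": -0.0192, "y": -0.0111, "z": 0, "wx": 0, "wy": 0, "wz": 0}, {"x": -0.0192, "y": -0.0111, "z": 0, "wx": 0, "wy": 0, "wz": 0}, {"x": -0.0192, "y": -0.0111, "z": 0, "wx": 0, "wy": 0, "wz": 0}, {"x": -0.0192, "y": -0.0111, "z": 0, "wx": 0, "wy": 0, "wz": 0}, {"x": -0.0192, "y": -0.0111, "z": 0, "wx": 0, "wy": 0, "wz": 0}, {"x": -0.0192, "y": -0.0111, "z": 0, "wx": 0, "wy": 0, "wz": 0}, {"x": 0, "y": 0, "z": 0.02, "wx": 0, "wy": 0, "wz": 0}, {"x": 0, "y": 0, "z": 0.02, "wx": 0, "wy": 0, "wz": 0}, {"x": 0, "y": 0, "z": 0.02, "wx": 0, "wy": 0, "wz": 0}, {"x": 0, "y": 0, "z": 0, "wx": 0, "wy": 0, "wz": 0}]' --fingers -1 --force 10

```text
t: 2.15
tcp_pos: [0.3981, -0.2363, 0.1593]
tool_rot: [-3.136, -0.002, 1.393]
contact_force: [-0.0, 1.1, 0.4]
opening: 0.007
gripper_force: 0.0
```

```bash
python3 m.py
python3 - <<'E'
from h import *
for n in('wrist',):
    d=snap(n); cv2.imwrite(f'pics/{n}2.png',d['pixels'][...,::-1]); pickle.dump(d,open('w2.pkl','wb'))
E
```

```text
t 2.15 tcp [ 0.3981 -0.2363  0.1593] rot [-3.136e+00 -2.000e-03  1.393e+00] front s -0.152 n 0.4336 F push -1.08 [-0.    1.1   0.42] open 0.007
```

View pics/wrist2.png

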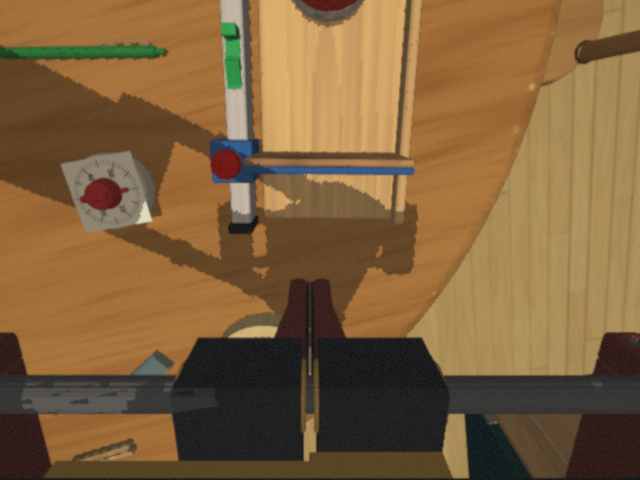

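The wrist view shows the closed fingertips at (310,285) behind the plate, whose edge is at row 170. The knob is at (226,163) and the catch spans rows 23 to 88 near column 232. Everything is in line, so I measure the travel from this view.

```bash
cat > w.py <<'E'
from h import *
def meas(d):
    hsv=cv2.cvtColor(d['pixels'],cv2.COLOR_RGB2HSV); e=np.array([.177,.984]);n=np.array([.984,-.177])
    def big(lo,hi,reg):
        m=cv2.inRange(hsv,lo,hi); k=np.zeros_like(m); x0,y0,x1,y1=reg; k[y0:y1,x0:x1]=m[y0:y1,x0:x1]
        N,l,st,c=cv2.connectedComponentsWithStats(k); i=1+np.argmax(st[1:,4]); ys,xs=np.nonzero(l==i); return np.c_[xs,ys]
    k=big((0,150,60),(8,255,255),(190,0,290,260)); (c,r)=cv2.minEnclosingCircle(k.astype(np.float32))
    K=onplane(d,[c,(c[0]+r,c[1])],.078); print('knob px',c,'s',e@K[0,:2],'n',n@K[0,:2],'r',np.linalg.norm(K[0]-K[1]))
    g=big((45,100,40),(80,255,255),(190,0,290,260))
    t=np.percentile(g[:,1],[0.5,99.5]); x=np.median(g[:,0])
    print('catch px',t,x,'near end s (z.030)',e@onplane(d,[(x,t[1]+.5)],.031)[0,:2],'far end s (z.043)',e@onplane(d,[(x,t[0]-.5)],.043)[0,:2],'n',n@onplane(d,[(x,t.mean())],.035)[0,:2])
    w=world(d,g); S=w[:,:2]@e; top=w[:,2]>.0395; print('stop s range',np.percentile(S[top],[3,97]))
    b=big((100,120,40),(128,255,255),(262,0,420,270)); w=world(d,b);h=w[:,2]>.07; S=w[:,:2]@e; print('face s',np.percentile(S[h],[3,50,97]),'zmax',np.percentile(w[:,2],97)); 
    q=w[h][:,:2].astype(np.float32)
    if len(q)>9:f=cv2.fitLine(q,cv2.DIST_HUBER,0,.001,.001).ravel();print('ang',np.degrees(np.arctan(f[1]/f[0])))
if __name__=='__main__':
    import sys; d=pickle.load(open(sys.argv[1],'rb')) if len(sys.argv)>1 else snap('wrist')
    meas(d)
E
python3 w.py w2.pkl
```

```text
knob px (225.3205108642578, 163.24359130859375) s -0.10588126895823605 n 0.3790236318894776 r 0.00966189685670029
catch px [23. 87.] 232.0 near end s (z.030) -0.056224878468835664 far end s (z.043) -0.0169316062539287 n 0.3788862853448617
stop s range [-0.02426768 -0.01719929]
face s [-0.11181438 -0.1099384  -0.10804517] zmax 0.08151157371596753
ang -10.629894
```

Call:
send_rows --increments '[{"x": 0, "y": 0, "z": 0.019, "wx": 0, "wy": 0, "wz": 0}, {"x": 0, "y": 0, "z": 0.019, "wx": 0, "wy": 0, "wz": 0}, {"x": 0, "y": 0, "z": 0.019, "wx": 0, "wy": 0, "wz": 0}, {"x": 0, "y": 0, "z": 0.019, "wx": 0, "wy": 0, "wz": 0}, {"x": 0, "y": 0, "z": 0.019, "wx": 0, "wy": 0, "wz": 0}, {"x": 0, "y": 0, "z": 0.019, "wx": 0, "wy": 0, "wz": 0}, {"x": 0.01, "y": 0, "z": 0, "wx": 0, "wy": 0, "wz": 0}, {"x": 0.01, "y": 0, "z": 0, "wx": 0, "wy": 0, "wz": 0}, {"x": 0.01, "y": 0, "z": 0, "wx": 0, "wy": 0, "wz": 0}, {"x": 0, "y": 0, "z": 0, "wx": 0, "wy": 0, "wz": 0}, {"x": 0, "y": 0, "z": 0, "wx": 0, "wy": 0, "wz": 0}]'

```text
t: 3.3
tcp_pos: [0.4054, -0.2074, 0.0498]
tool_rot: [3.14, 0.001, 1.394]
contact_force: [-0.5, -0.1, -0.1]
opening: 0.005
gripper_force: 0.0
```

```bash
python3 m.py; python3 w.py
```

```text
t 3.3 tcp [ 0.4054 -0.2074  0.0498] rot [3.140e+00 1.000e-03 1.394e+00] front s -0.1223 n 0.4357 F push 0.14 [-0.48 -0.06 -0.09] open 0.005Traceback (most recent call last):
  File "w.py", line 18, in <module>
    meas(d)
    ~~~~^^^
  File "w.py", line 7, in meas
    k=big((0,150,60),(8,255,255),(190,0,290,260)); (c,r)=cv2.minEnclosingCircle(k.astype(np.float32))
  File "w.py", line 6, in big
    N,l,st,c=cv2.connectedComponentsWithStats(k); i=1+np.argmax(st[1:,4]); ys,xs=np.nonzero(l==i); return np.c_[xs,ys]
                                                      ~~~~~~~~~^^^^^^^^^^
    return _wrapfunc(a, 'argmax', axis=axis, out=out, **kwds)
    return bound(*args, **kwds)
ValueError: attempt to get argmax of an empty sequence
```

Call:
send_rows --increments '[{"x": 0.003, "y": 0, "z": 0, "wx": 0, "wy": 0, "wz": 0}, {"x": 0.003, "y": 0, "z": 0, "wx": 0, "wy": 0, "wz": 0}, {"x": 0.003, "y": 0, "z": 0, "wx": 0, "wy": 0, "wz": 0}, {"x": 0.003, "y": 0, "z": 0, "wx": 0, "wy": 0, "wz": 0}, {"x": 0.003, "y": 0, "z": 0, "wx": 0, "wy": 0, "wz": 0}, {"x": 0.003, "y": 0, "z": 0, "wx": 0, "wy": 0, "wz": 0}, {"x": 0.003, "y": 0, "z": 0, "wx": 0, "wy": 0, "wz": 0}, {"x": 0.003, "y": 0, "z": 0, "wx": 0, "wy": 0, "wz": 0}]'

```text
t: 4.15
tcp_pos: [0.4091, -0.1837, 0.0486]
tool_rot: [3.141, 0.0, 1.393]
contact_force: [1.3, -1.8, -1.0]
opening: 0.006
gripper_force: 0.7
```

```bash
python3 m.py
cat > sd.py <<'E'
from h import *
import sys
e=np.array([.177,.984])
for nm,seed in(('side',None),('scene',None)):
    d=snap(nm); hsv=cv2.cvtColor(d['pixels'],cv2.COLOR_RGB2HSV)
    m=cv2.inRange(hsv,(0,150,90),(8,255,255)); N,l,st,c=cv2.connectedComponentsWithStats(m)
    for i in range(1,N):
        if 40<st[i,4]<200:
            P=onplane(d,[c[i]],.073)[0]
            if abs(.984*P[0]-.177*P[1]-.379)<.015: print(nm,'knob px',np.round(c[i],1),'area',st[i,4],'s',round(e@P[:2],4), 'topz',np.percentile(world(d,np.argwhere(l==i)[:,::-1])[:,2],95).round(4))
    if len(sys.argv)>1: cv2.imwrite(f'pics/{nm}_{sys.argv[1]}.png',cv2.resize(d['pixels'][200:350,280:480,::-1],None,fx=4,fy=4,interpolation=cv2.INTER_CUBIC))
E
python3 sd.py
```

```text
t 4.15 tcp [ 0.4091 -0.1837  0.0486] rot [3.141 0.    1.393] front s -0.0983 n 0.4351 F push 1.51 [ 1.34 -1.77 -1.02] open 0.006
side knob px [347.7 294.3] area 98 s -0.0922 topz 0.0796
scene knob px [420.1 288.2] area 95 s -0.0935 topz 0.0771
```

Call:
send_rows --increments '[{"x": 0.003, "y": 0, "z": 0, "wx": 0, "wy": 0, "wz": 0}, {"x": 0.003, "y": 0, "z": 0, "wx": 0, "wy": 0, "wz": 0}, {"x": 0.003, "y": 0, "z": 0, "wx": 0, "wy": 0, "wz": 0}, {"x": 0.003, "y": 0, "z": 0, "wx": 0, "wy": 0, "wz": 0}, {"x": 0.003, "y": 0, "z": 0, "wx": 0, "wy": 0, "wz": 0}, {"x": 0.003, "y": 0, "z": 0, "wx": 0, "wy": 0, "wz": 0}, {"x": 0.003, "y": 0, "z": 0, "wx": 0, "wy": 0, "wz": 0}, {"x": 0.003, "y": 0, "z": 0, "wx": 0, "wy": 0, "wz": 0}, {"x": 0.003, "y": 0, "z": 0, "wx": 0, "wy": 0, "wz": 0}, {"x": 0.003, "y": 0, "z": 0, "wx": 0, "wy": 0, "wz": 0}, {"x": 0.003, "y": 0, "z": 0, "wx": 0, "wy": 0, "wz": 0}]'

```text
t: 5.35
tcp_pos: [0.415, -0.1512, 0.0487]
tool_rot: [3.141, 0.0, 1.393]
contact_force: [0.2, -1.4, 0.1]
opening: 0.009
gripper_force: 0.7
```

```bash
python3 m.py; python3 sd.py
```

```text
t 5.35 tcp [ 0.415  -0.1512  0.0487] rot [3.141 0.    1.393] front s -0.0653 n 0.4351 F push 1.33 [ 0.16 -1.38  0.07] open 0.009
side knob px [341.3 282.4] area 86 s -0.0591 topz 0.0791
scene knob px [404.5 280.2] area 87 s -0.0604 topz 0.0776
```

Next comes the ramp. I push 16 mm, slower, to stay short of the crest.

Call:
send_rows --increments '[{"x": 0.002, "y": 0, "z": 0, "wx": 0, "wy": 0, "wz": 0}, {"x": 0.002, "y": 0, "z": 0, "wx": 0, "wy": 0, "wz": 0}, {"x": 0.002, "y": 0, "z": 0, "wx": 0, "wy": 0, "wz": 0}, {"x": 0.002, "y": 0, "z": 0, "wx": 0, "wy": 0, "wz": 0}, {"x": 0.002, "y": 0, "z": 0, "wx": 0, "wy": 0, "wz": 0}, {"x": 0.002, "y": 0, "z": 0, "wx": 0, "wy": 0, "wz": 0}, {"x": 0.002, "y": 0, "z": 0, "wx": 0, "wy": 0, "wz": 0}, {"x": 0.002, "y": 0, "z": 0, "wx": 0, "wy": 0, "wz": 0}]'

```text
t: 6.25
tcp_pos: [0.4176, -0.136, 0.0487]
tool_rot: [-3.142, 0.001, 1.392]
contact_force: [-0.5, -5.3, -0.5]
opening: 0.01
gripper_force: 2.5
```

```bash
python3 m.py; python3 sd.py
```

```text
t 6.25 tcp [ 0.4176 -0.136   0.0487] rot [-3.142e+00  1.000e-03  1.392e+00] front s -0.0499 n 0.435 F push 5.26 [-0.48 -5.26 -0.48] open 0.01
side knob px [338.4 275.3] area 85 s -0.0383 topz 0.0834
scene knob px [397.4 274.9] area 81 s -0.0422 topz 0.0819
```

Call:
send_rows --increments '[{"x": 0.001, "y": 0, "z": 0, "wx": 0, "wy": 0, "wz": 0}, {"x": 0.001, "y": 0, "z": 0, "wx": 0, "wy": 0, "wz": 0}, {"x": 0.001, "y": 0, "z": 0, "wx": 0, "wy": 0, "wz": 0}, {"x": 0.001, "y": 0, "z": 0, "wx": 0, "wy": 0, "wz": 0}, {"x": 0.001, "y": 0, "z": 0, "wx": 0, "wy": 0, "wz": 0}]'

```text
t: 6.85
tcp_pos: [0.4187, -0.1299, 0.0485]
tool_rot: [-3.141, -0.002, 1.393]
contact_force: [-0.8, 0.3, -0.7]
opening: 0.005
gripper_force: 0.0
```

```bash
python3 m.py; python3 sd.py
```

```text
t 6.85 tcp [ 0.4187 -0.1299  0.0485] rot [-3.141e+00 -2.000e-03  1.393e+00] front s -0.0437 n 0.4349 F push -0.2 [-0.8   0.35 -0.73] open 0.005
side knob px [336.5 273.7] area 84 s -0.033 topz 0.0794
scene knob px [392.8 274.4] area 84 s -0.035 topz 0.0772
```

The force has dropped to zero, the knob is fully down again, and the plate has jumped ahead of the finger, so the pin has snapped in. I back off and check.

Call:
send_rows --increments '[{"x": -0.005, "y": 0, "z": 0, "wx": 0, "wy": 0, "wz": 0}, {"x": -0.015, "y": 0, "z": 0, "wx": 0, "wy": 0, "wz": 0}, {"x": -0.02, "y": 0, "z": 0, "wx": 0, "wy": 0, "wz": 0}, {"x": -0.02, "y": 0, "z": 0, "wx": 0, "wy": 0, "wz": 0}, {"x": -0.02, "y": 0, "z": 0, "wx": 0, "wy": 0, "wz": 0}, {"x": -0.02, "y": 0, "z": 0, "wx": 0, "wy": 0, "wz": 0}, {"x": 0, "y": 0, "z": -0.02, "wx": 0, "wy": 0, "wz": 0}, {"x": 0, "y": 0, "z": -0.02, "wx": 0, "wy": 0, "wz": 0}, {"x": 0, "y": 0, "z": -0.02, "wx": 0, "wy": 0, "wz": 0}, {"x": 0, "y": 0, "z": -0.02, "wx": 0, "wy": 0, "wz": 0}, {"x": 0, "y": 0, "z": -0.02, "wx": 0, "wy": 0, "wz": 0}, {"x": 0, "y": 0, "z": -0.02, "wx": 0, "wy": 0, "wz": 0}, {"x": 0, "y": 0, "z": 0, "wx": 0, "wy": 0, "wz": 0}, {"x": 0, "y": 0, "z": 0, "wx": 0, "wy": 0, "wz": 0}]'

```text
t: 8.35
tcp_pos: [0.4009, -0.2293, 0.1683]
tool_rot: [3.141, -0.0, 1.393]
contact_force: [0.9, -0.1, -0.3]
opening: 0.004
gripper_force: 0.0
```

```bash
python3 m.py; python3 sd.py end
python3 - <<'E'
from h import *
d=snap('wrist'); cv2.imwrite('pics/wrist3.png',d['pixels'][...,::-1]); pickle.dump(d,open('w3.pkl','wb'))
E
python3 w.py w3.pkl
```

```text
t 8.35 tcp [ 0.4009 -0.2293  0.1683] rot [ 3.141 -0.     1.393] front s -0.1447 n 0.4351 F push -0.06 [ 0.89 -0.1  -0.29] open 0.004
side knob px [336.5 273.7] area 84 s -0.033 topz 0.0798
scene knob px [392.8 274.4] area 85 s -0.035 topz 0.0777
knob px (220.0, 55.5) s -0.03386234535963119 n 0.3796054489424005 r 0.010496392309300962
catch px [85. 99.] 234.0 near end s (z.030) -0.056573532523308906 far end s (z.043) -0.047189827167838524 n 0.37873645089094354
stop s range [-0.073739 -0.073739]
face s [-0.03869711 -0.03688293 -0.03433436] zmax 0.08134511696326321
ang -10.432801
```

View pics/side_end.png

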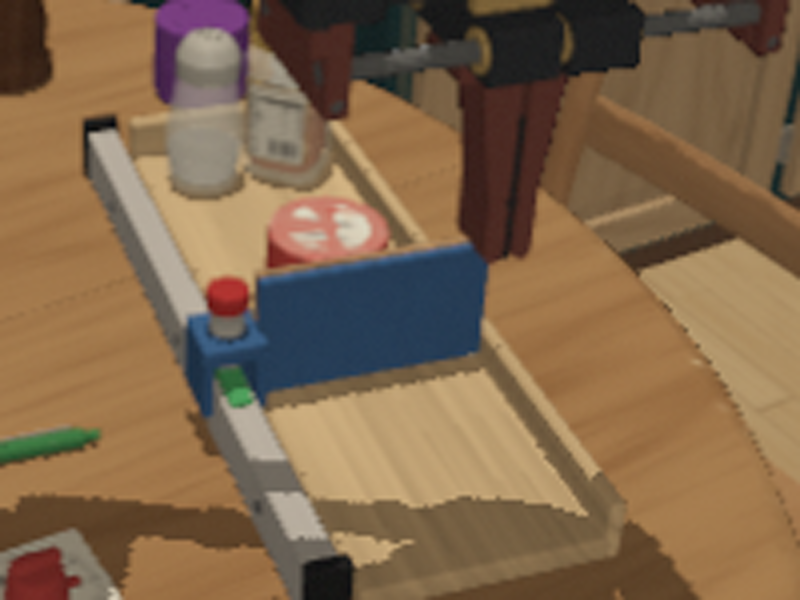

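View pics/wrist3.png

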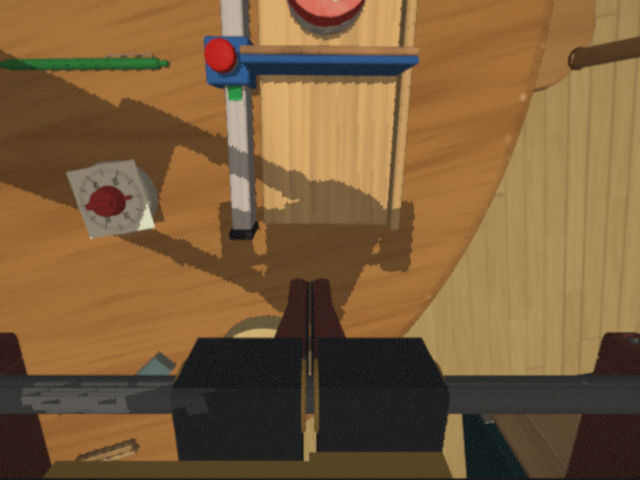

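The side crop shows the plate at (370,320) and the knob fully down at (228,295), with the pot beyond the plate and the jars still standing. The wrist view shows the knob at (220,55), a clear gap to the pot at (325,10), and the hand free. The pin's height is back to its starting value and it sits within its play in the pocket, so I hand in.

```bash
python3 -c "
from h import *
print(bot.hand_in())"
```

```text
the job is handed in; nothing more can be done
None
```

I pushed the bookend along the rail until its pin snapped into the catch's pocket. I stopped there without pressing on the stop, took the hand away with the jars left standing, and handed the job in.

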